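# Slide the tile offcut off the niche ledge into the dustpan

### The job

Slide the grey dustpan along the table until its open lip is gently up against the front of the marble ledge, squarely below the loose terracotta tile. Then press lightly on the tile with closed fingers and draw it over the ledge's front edge, so that it drops and rests wholly in the dustpan. Slide the tile rather than lift it, don't press hard (it is brittle), leave the pan at the ledge, and leave everything else where it stands.

Things in the scene. Friction and masses are not known exactly. Their poses are not given: they have to be found in the camera images.
- ledge: Fixed marble ledge 460 (own x) x 200 (own y) mm; origin: centre of its underside on the table. Vertical front face at own y -100 mm, looking to the robot's right. Top level, 116 mm high, from own y +86 to -30; from there a drip strip slopes up to the edge at -100, which stands 1 to 9 mm higher, differently each time. Tiled upstand at the back (own y +86 to +100), top at 165 mm.
- scrap_tile: Loose brittle terracotta tile offcut, 100 (own x) x 80 (own y) x 9 mm, 0.15 kg, flat on the ledge 3 to 10 mm from the upstand, no room for a finger behind. Origin: centre of its underside. Cracks if pressed with over 15 N (30 N while tipping). A finger pressing down with 6 to 10 N on its rear half drags it (friction 0.25) and must rise with the slope; it tips once its middle is past the edge; end briskly.
- dustpan: Loose grey plastic dustpan, 0.3 kg, flat on the table, lip towards the ledge. Pan 220 (own x) x 180 (own y) mm outside, floor and walls 4 mm; open at own y +90 mm (the lip), side walls 45 and rear wall 60 mm high, handle out of the rear along own -y. Origin: centre of the pan's underside (handle left out). Do not press it on the ledge with more than 25 N.
- pan_lip (a point): Middle of the pan's open front lip: dustpan own (0, +90, 4) mm.
- pan_handle (a point): Grip point of the handle: dustpan own (0, -155, 42) mm. The handle is a straight bar along the pan's own y, 26 mm wide, 20 mm thick (32 to 52 mm over the table), reaching from own y = -90 to -214 mm.
- spray_bottle: Bystander on the ledge: clear spray bottle, 68 mm across, 205 mm high. Origin: centre of the underside.
- ceramic_jar: Bystander on the ledge: white ceramic jar with screw lid, 80 mm across, 82 mm high. Origin: centre of the underside.
- lint_handle: Bystander on the ledge: mint green lint roller handle lying down, 104 mm long (own y), 28 mm wide, 24 mm high. Origin: underside near the middle.
- polish_tin: Bystander on the table: low metal tin, 68 mm across, 70 mm high. Origin: centre of the underside.
- scrub_brush: Bystander on the table: scrubbing brush, 130 (own y) x 55 x 38 mm. Origin: centre of the underside.
- peg_cup: Bystander on the table: white ceramic cup, 80 mm across, 85 mm high. Origin: centre of the underside.
Things that resemble listed ones, but are neither listed nor needed, are in the scene too. What is meant by the scrap_tile is not red, and is the larger of those in its own colour.

How it is judged:
By the outcome, as a careful person would: the job done as asked, in the order asked, and still so for the second after the job is handed in, with the robot touching nothing.
It also fails if it takes over 69 s, if anything falls off the work surface, if the arm or the gripper's body presses on something with over 40 N, if the wrist force passes 120 N, or if a joint passes its speed limit or range.

### The arm

A 6-joint arm with a two-finger parallel gripper is mounted at the origin on the work surface. World frame = base frame: x ahead of the robot, y to its left, z up, the work surface at z = 0. Lengths are in m, angles in rad, forces in N, time in s.
With the tool pointing down it reaches from about 0.225 to 0.875 m from the base axis. Payload 3.4 kg.
Tool frame: the origin (TCP) lies on the centre line of the jaws, within the pads' length; the fingertips stand 19 mm ahead of it and the grasp point (between the pads) is the TCP; z points along the fingers, y is the direction in which the jaws open and shut (so a half turn about z gives the same grasp; the last joint's range is limited). The gripper opens to 85 mm and grips with 20 to 120 N. Pads are 22 mm wide; open, the fingers measure 114 mm over their backs; the gripper's body (76 mm by 85 mm) begins 54 mm behind the grasp point. The pads swing forward as they close: fully open they stand 13 mm farther back than shut.
Start: joints at [1.085, 0.276, 1.505, -0, 1.361, -0.121], TCP at [0.205, 0.537, 0.25] pointing down, gripper open.
Joint ranges: [-2.89, 2.89], [-0.75, 2.08], [0.22, 2.7], [-1.18, 4.32], [0.11, 2.71], [-2.7, 2.7]. Speed limits (rad/s): [2.57, 2.57, 3.14, 3.14, 3.14, 3.14].

### API

Orientations are given as a unit quaternion [w, x, y, z].
In Python, from rig import monitor, eyes, manip, models gives the robot as it stands.
- The arm moves only by the tool send_rows, never from a script. Its argument "deltas" is a list of rows, each an object with "dp": the shift along the world's x, y, z each as a share of 0.12 m, from -1 to 1, a list of three; "rotation": the turn, a rotation vector about the world's x, y, z each as a share of 0.5 rad, from -1 to 1, a list of three. In form: [{"dp": [dx, dy, dz], "rotation": [rx, ry, rz]}, ...]. A call has 1 to 12 rows; each row is the pose to reach, as a shift and turn from the pose commanded when the call began; what a row does not reach only later rows make up. A row lasts 1/12 s, in which the tool goes at most 41.7 mm and 7.16 degrees, less where a joint would pass 70% of its speed; a pose out of reach is approached as far as the arm can. A call with a number of a shift or a turn outside -1 to 1 is refused whole. A call with a gripper value outside its range is refused whole. "fingers" is the closure, from -1 (fully open) to 1 (shut), set as the call begins (left out, the last holds). The fingers move at their own pace and stop on an object; "grip_force" is the grip in N (left out, the last holds). Time passes only in rows, so rows that repeat a pose let the fingers close. It gives the time, the measured TCP pose, the force and the opening at its end, in the units of the state.
- monitor.get_state(): the state, without advancing time (a new reading comes with each control period).
- eyes.get_image(name): name is "side" or "top" or "wrist"; returns a dict with "color" (420x560x3 uint8, red, green, blue), "depth" (420x560 float32, m along the optical axis (not along the pixel's ray), 0 where there is no reading), "mtx" (3x3 intrinsics, pixels), "rvec" (rotation vector, rad) and "tvec" (3), from world to camera coordinates, as OpenCV has them. Camera axes: x right, y down, z forward; pixel columns grow to the right and rows downward; lengths in m; the calibration is good to about 2 mm. The wrist camera is an equidistant fisheye: a pixel r from the principal point sees the ray r / f radians off the axis. A picture is of the moment at which its call begins.
- manip.sign_off(): hands the job in, once; it reports no verdict.
Trained networks look in a picture, given as the dict that the camera call returned (one of the last four; its "shot" number tells which), for a name from the list of things; names that differ only in an ending like _2 or _b are one class to them, and where a whole thing is asked for, a point or a joint stands for the part that bears it (a point fixed in the world has none). Each returns a list of dicts, best first, with "score" (0 to 1); they miss things now and then, are a little off and sometimes report something else, mostly with a low value. They report only what shows in the picture. A call takes as long as a camera call. They do not tell look-alikes from the thing itself.
- models.find_in(name, picture): "box" ([left, top, right, bottom] in pixels, round what is visible of it).
The state is a dict: "clock": time; "qpos": joint angles; "qd": joint speeds; "effort": joint torques, N m; "position": TCP position; "ee_rot": TCP orientation; "contact_force": force on the tool from outside, world axes, zero at the start; "moment": the same for the moment, N m; "width": finger opening in m.
Only numpy, scipy, OpenCV 4.12 (cv2) and the standard library are available. Lean on these libraries where they do the work, as an engineer would, in place of code of your own. Each camera call takes 0.05 s, during which the arm holds its last target.

## Working session

There is one attempt and no reset: what is moved stays moved. The work goes in short steps, Python scripts to look and compute and a tool call to move; the robot and the scene stay as the last step left them, time stands still between calls to the robot, and variables do not carry over. Pictures are saved under pics/ and viewed, and the job is handed in when it is done.

Besides the shell and the picture viewer there is one more tool, called after "Request:" as a command line: name --argument value ..., lists and objects as JSON in quotes. send_rows: Moves the arm, as the interface text tells. Its arguments: {"type":"object","properties":{"deltas":{"type":"array","items":{"type":"object","properties":{"dp":{"type":"array","items":{"type":"number"}},"rotation":{"type":"array","items":{"type":"number"}}}}},"fingers":{"type":"number"},"grip_force":{"type":"number"}},"required":["deltas"]}

```bash
mkdir -p pics; cat > h.py <<'E'
import numpy as np, cv2
from rig import monitor, eyes, manip, models
def world(im,us,vs,d=None):
    R,_=cv2.Rodrigues(np.array(im["rvec"],float)); t=np.array(im["tvec"],float).ravel()
    K=np.array(im["mtx"]); us=np.atleast_1d(us).astype(float); vs=np.atleast_1d(vs).astype(float)
    if d is None: d=im["depth"][vs.astype(int),us.astype(int)]
    p=np.stack([(us-K[0,2])/K[0,0]*d,(vs-K[1,2])/K[1,1]*d,d],-1)
    return (p-t)@R
def cloud(im):
    v,u=np.mgrid[0:420,0:560]
    return world(im,u.ravel(),v.ravel(),im["depth"].ravel()).reshape(420,560,3)
def save(im,n): cv2.imwrite("pics/"+n,cv2.cvtColor(im["color"],cv2.COLOR_RGB2BGR))
E
python3 - <<'E'
from h import *
s=monitor.get_state(); print({k:np.round(v,3) for k,v in s.items()})
for n in ["top","side","wrist"]:
    im=eyes.get_image(n); save(im,n+"0.png")
    print(n,im["mtx"],im["rvec"],im["tvec"])
    if n!="wrist": np.savez(n+"0.npz",**{k:np.array(im[k]) for k in ["color","depth","mtx","rvec","tvec"]})
    for o in ["ledge","scrap_tile","dustpan","pan_handle","spray_bottle","ceramic_jar","lint_handle","polish_tin","scrub_brush","peg_cup"]:
        print(o,[(np.round(r["box"]).astype(int).tolist(),round(r["score"],2)) for r in models.find_in(o,im)[:3]])
E
```

```text
{'clock': np.float64(0.0), 'qpos': array([ 1.085,  0.277,  1.506, -0.   ,  1.361, -0.121]), 'qd': array([ 0.002,  0.002, -0.002,  0.   , -0.001, -0.001]), 'effort': array([ 1.0000e-03, -4.1677e+01, -2.4581e+01, -0.0000e+00,  1.1000e-02,
       -0.0000e+00]), 'position': array([0.205, 0.537, 0.249]), 'ee_rot': array([-0.   ,  0.181,  0.983, -0.001]), 'contact_force': array([-0.13 ,  0.689,  0.078]), 'moment': array([-0.036, -0.029,  0.017]), 'width': np.float64(0.085)}
top [[530.1325755    0.         284.2472046 ]
 [  0.         530.1325755  206.23555951]
 [  0.           0.           1.        ]] [ 2.12022288 -2.12412385  0.2031372 ] [0.02299345 0.55226332 1.33503091]
ledge [([187, 107, 279, 292], 0.71)]
scrap_tile [([148, 214, 176, 243], 0.97), ([125, 129, 170, 175], 0.95), ([203, 192, 232, 229], 0.66)]
dustpan [([322, 174, 445, 268], 0.59)]
pan_handle [([324, 173, 446, 266], 0.91)]
spray_bottle [([193, 94, 229, 147], 0.74)]
ceramic_jar [([197, 144, 231, 177], 0.77)]
lint_handle [([203, 278, 242, 289], 0.76)]
polish_tin [([290, 118, 319, 150], 0.78)]
scrub_brush [([350, 125, 397, 14
[... 560 characters left out ...]
5), ([288, 69, 322, 142], 0.73)]
lint_handle [([166, 173, 201, 201], 0.63), ([262, 118, 288, 154], 0.54)]
polish_tin [([340, 180, 369, 216], 0.96)]
scrub_brush [([374, 225, 426, 268], 0.58)]
peg_cup [([129, 180, 159, 218], 0.91)]
wrist [[325.1922621    0.         279.49220534]
 [  0.         325.1922621  211.94355977]
 [  0.           0.           1.        ]] [-2.37357351 -1.63513656 -0.24904981] [-0.57541638 -0.03903293  0.37879083]
ledge [([23, 367, 153, 419], 0.8)]
scrap_tile []
dustpan [([0, 379, 28, 417], 0.93)]
pan_handle [([1, 378, 27, 411], 0.77)]
spray_bottle []
ceramic_jar []
lint_handle [([0, 380, 28, 417], 0.52)]
polish_tin []
scrub_brush []
peg_cup [([71, 280, 138, 322], 0.76)]
```

View pics/top0.png

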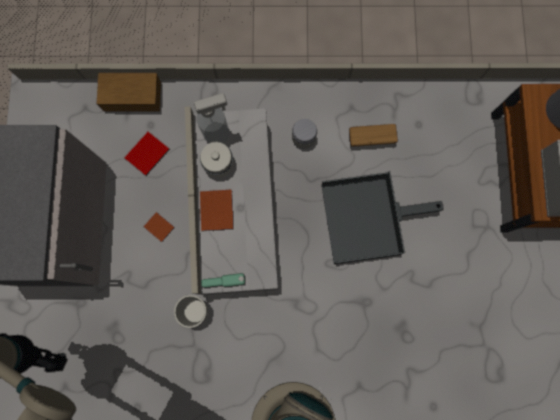

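View pics/side0.png

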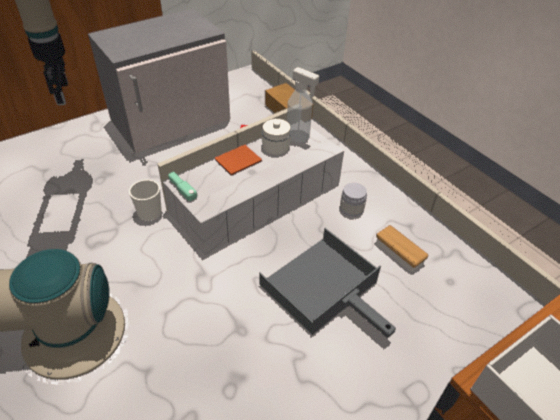

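The top picture shows the ledge at columns 187-279, with the terracotta tile at (217,210) next to the jar (215,157). The pan is at (362,218) with its handle pointing right to (440,207). The red tile and the small tile are off the ledge. Next I'll measure from depth.

```bash
cat > m.py <<'E'
from h import *
for n in ["top","side"]:
    im=dict(np.load(n+"0.npz")); P=cloud(im); c=im["color"].astype(int); z=P[...,2]
    ok=im["depth"]>0
    hsv=cv2.cvtColor(im["color"],cv2.COLOR_RGB2HSV)
    print(n)
    # tile
    m=ok&(z>.1)&(z<.15)&(c[...,0]>c[...,1]+60)&(P[...,0]>.2)
    q=P[m]; 
    r=cv2.minAreaRect((q[:,:2]*1000).astype(np.float32)); print("tile",m.sum(),r,np.median(q[:,2]))
    # ledge top
    if n=="top":
      m=ok&(z>.108)&(z<.132)&(P[...,1]>0)&(P[...,1]<.4)&(P[...,0]>.2)
      l,cnt=cv2.connectedComponents(m.astype(np.uint8)); 
      k=np.argmax([ (l==i).sum() for i in range(1,l.max()+1)])+1
      q=P[l==k]; r=cv2.minAreaRect((q[:,:2]*1000).astype(np.float32)); print("ledge",r,cv2.boxPoints(r))
    # pan : dark grey
    m=ok&(z>-.01)&(z<.08)&(c.max(-1)<95)&(P[...,1]<.05)&(P[...,1]>-.45)&(P[...,0]>.3)&(np.ptp(c,axis=-1)<30)
    l,cnt=cv2.connectedComponents(m.astype(np.uint8))
    k=np.argmax([ (l==i).sum() for i in range(1,l.max()+1)])+1
    m=l==k; q=P[m]; print("pan",m.sum(),q.min(0),q.max(0))
    r=cv2.minAreaRect((q[:,:2]*1000).astype(np.float32));print(r)
    h=q[(q[:,2]>.025)]
    np.save(n+"pan.npy",q)
    cv2.imwrite("pics/pm_%s.png"%n,(m*255).astype(np.uint8))
E
python3 m.py; python3 - <<'E'
import sys; sys.path.insert(0,'.')
from h import *
im=dict(np.load("top0.npz")); P=cloud(im)
for row in (185,195,245,260):
    print(row,[tuple(np.round(P[row,u]*1000).astype(int)) for u in range(184,284,4)])
for row in (200,215,235): print(row,[tuple(np.round(P[row,u]*1000).astype(int)) for u in range(316,446,5)])
E
```

```text
top
tile 0 ((0.0, 0.0), (0.0, 0.0), 0.0) nan
185 [(np.int64(622), np.int64(296), np.int64(2)), (np.int64(584), np.int64(256), np.int64(161)), (np.int64(583), np.int64(245), np.int64(169)), (np.int64(592), np.int64(242), np.int64(127)), (np.int64(594), np.int64(233), np.int64(119)), (np.int64(595), np.int64(224), np.int64(117)), (np.int64(594), np.int64(213), np.int64(118)), (np.int64(595), np.int64(204), np.int64(116)), (np.int64(595), np.int64(194), np.int64(114)), (np.int64(594), np.int64(183), np.int64(118)), (np.int64(596), np.int64(174), np.int64(113)), (np.int64(595), np.int64(163), np.int64(116)), (np.int64(594), np.int64(153), np.int64(117)), (np.int64(594), np.int64(143), np.int64(120)), (np.int64(595), np.int64(133), np.int64(115)), (np.int64(594), np.int64(123), np.int64(118)), (np.int64(594), np.int64(113), np.int64(117)), (np.int64(594), np.int64(103), np.int64(118)), (np.int64(594), np.int64(93), np.int64(119)), (np.int64(594), np.int64(83), np.int64(117)), (np.int64(593), np.int64(73), np.int64(121)), (np.int64(593), np.int64(63), np.int64(122)), (np.int64(622), np.int
[... 5650 characters left out ...]
 (np.int64(529), np.int64(-296), np.int64(50)), (np.int64(530), np.int64(-311), np.int64(45)), (np.int64(538), np.int64(-335), np.int64(-1)), (np.int64(538), np.int64(-349), np.int64(0)), (np.int64(538), np.int64(-362), np.int64(0)), (np.int64(537), np.int64(-376), np.int64(0)), (np.int64(538), np.int64(-391), np.int64(-5)), (np.int64(537), np.int64(-402), np.int64(2))]
  return _methods._mean(a, axis=axis, dtype=dtype,
  ret = ret.dtype.type(ret / rcount)
Traceback (most recent call last):
  File "m.py", line 15, in <module>
    k=np.argmax([ (l==i).sum() for i in range(1,l.max()+1)])+1
                                                ^^^^^
AttributeError: 'int' object has no attribute 'max'
```

```bash
sed -i 's/l,cnt=/cnt,l=/' m.py; sed -i 's/+60)/+40)/' m.py; python3 - <<'E'
from h import *
im=dict(np.load("top0.npz")); P=cloud(im)
print(im["color"][210,217],P[210,217],im["color"][220,360],im["color"][320,450],im["color"][209,420], im["color"][240,250])
E
python3 m.py
```

```text
[108  54  29] [0.52869906 0.18816072 0.12766353] [63 65 65] [116 113 110] [60 60 61] [131 128 125]
top
tile 1180 ((631.178466796875, -170.34323120117188), (106.0982437133789, 840.6800537109375), 15.61925220489502) 0.12525276194841287
ledge ((562.4757080078125, 147.8711395263672), (461.8572998046875, 187.56927490234375), 3.954871654510498) [[325.6286  225.50511]
 [338.56537  38.38252]
 [799.3228   70.23717]
 [786.38605 257.35977]]
pan 6848 [ 0.39993163 -0.41046834 -0.00792091] [ 0.66017367 -0.07855103  0.06574258]
((538.4444580078125, -251.31626892089844), (238.87538146972656, 322.6591796875), 7.709074974060059)
side
tile 775 ((534.4981079101562, 192.54812622070312), (108.96536254882812, 95.29190063476562), 2.8752636909484863) 0.1252560415590736
pan 2389 [ 0.40576307 -0.39873448 -0.00413692] [ 0.6449245  -0.08338654  0.06473325]
((534.3056640625, -248.0791473388672), (222.62721252441406, 303.1180725097656), 7.630220890045166)
```

```bash
cat > fit.py <<'E'
from h import *
from scipy.optimize import minimize
def box(x0,x1,y0,y1,z0,z1): return np.array([[x,y,z] for x in(x0,x1) for y in(y0,y1) for z in(z0,z1)])/1000
PAN=[box(-110,110,-90,90,0,4),box(-110,-106,-90,90,0,45),box(106,110,-90,90,0,45),box(-110,110,-90,-86,0,60),box(-13,13,-214,-90,32,52)]
TILE=[box(-50,50,-40,40,0,9)]
S=4
def sil(im,parts,p,z0=0):
    c,s=np.cos(p[2]),np.sin(p[2]); R=np.array([[c,-s,0],[s,c,0],[0,0,1]])
    o=np.zeros((420*1,560*1),np.float32); big=np.zeros((420*S,560*S),np.uint8)
    for b in parts:
        w=b@R.T+[p[0],p[1],z0]
        uv,_=cv2.projectPoints(w,np.array(im["rvec"],float),np.array(im["tvec"],float),np.array(im["mtx"],float),None)
        h=cv2.convexHull(((uv.reshape(-1,2)+.5)*S*16).astype(np.int32))
        cv2.fillConvexPoly(big,h,255,shift=4)
    return cv2.resize(big,(560,420),interpolation=cv2.INTER_AREA)/255.
def fit(ims,masks,parts,p0,z0=0,angs=None):
    f=lambda q:sum(np.abs(sil(i,parts,q*[.01,.01,.05],z0)-m).sum() for i,m in zip(ims,masks))
    r=minimize(f,np.array(p0)/[.01,.01,.05],method="Nelder-Mead",options=dict(xatol=.005,fatol=.1,initial_simplex=None))
    return r.x*[.01,.01,.05],r.fun
def pmask(im,lo=-.02):
    c=im["color"].astype(int);P=cloud(im)
    m=(c.max(-1)<88)&(np.ptp(c,axis=-1)<14)&(P[...,1]<.15)&(P[...,1]>-.5)&(P[...,0]>.35)&(P[...,0]<.72)&(P[...,2]<.09)
    n,l=cv2.connectedComponents(m.astype(np.uint8)); k=np.argmax(np.bincount(l.ravel())[1:])+1
    return (l==k).astype(float)
def tmask(im,zlo=.1):
    c=im["color"].astype(int);P=cloud(im)
    m=(c[...,0]>c[...,1]+30)&(P[...,1]>.0)&(P[...,1]<.3)&(P[...,0]>.35)&(P[...,0]<.72)&(P[...,2]>zlo)
    n,l=cv2.connectedComponents(m.astype(np.uint8)); k=np.argmax(np.bincount(l.ravel())[1:])+1
    return (l==k).astype(float)
E
cat > a.py <<'E'
from fit import *
T,Sd=[dict(np.load(n+"0.npz")) for n in("top","side")]
for nm,ims in(("top",[T]),("side",[Sd]),("both",[T,Sd])):
    print(nm,"pan",fit(ims,[pmask(i) for i in ims],PAN,[.535,-.17,.1]), [pmask(i).sum() for i in ims])
    print(nm,"tile",fit(ims,[tmask(i) for i in ims],TILE,[.53,.19,.08],.116),[tmask(i).sum() for i in ims])
v=T["color"].copy()
cs,_=cv2.findContours((pmask(T)).astype(np.uint8),cv2.RETR_EXTERNAL,cv2.CHAIN_APPROX_NONE);cv2.drawContours(v,cs,-1,(255,0,0),1)
w=Sd["color"].copy()
cs,_=cv2.findContours((pmask(Sd)).astype(np.uint8),cv2.RETR_EXTERNAL,cv2.CHAIN_APPROX_NONE);cv2.drawContours(w,cs,-1,(255,0,0),1)
cv2.imwrite("pics/c.png",np.vstack([cv2.resize(v[90:300,170:470],None,fx=1.4,fy=1.4),cv2.resize(w[60:350,120:420],None,fx=1.4,fy=1.0)])[...,::-1])
# ledge edges by gradient along rows, top view at plane
def ray(im,u,v,z):
    R,_=cv2.Rodrigues(im["rvec"]);t=im["tvec"].ravel();K=im["mtx"]
    d=np.stack([(u-K[0,2])/K[0,0],(v-K[1,2])/K[1,1],np.ones_like(u)],-1)@R; c=-R.T@t
    return c+d*((z-c[2])/d[:,2])[:,None]
g=T["color"].astype(float).mean(-1); D=T["depth"]
rows=np.arange(125,285,3)
ub=[];uf=[]
for r in rows:
    d=D[r]
    z=cloud(T)[r,:,2] if r==rows[0] else CL[r,:,2]
    if r==rows[0]: CL=cloud(T)
    f=[u for u in range(255,290) if z[u]>.07 and z[u+1]<.07]; b=[u for u in range(180,205) if z[u]<.07 and z[u+1]>.07]
    uf.append(f[-1]+.5 if f else np.nan); ub.append(b[0]+.5 if b else np.nan)
for lab,uu,zz in(("front",uf,.121),("back",ub,.165)):
    uu=np.array(uu);k=~np.isnan(uu);q=ray(T,uu[k],rows[k].astype(float),zz)
    pf=np.polyfit(q[:,0],q[:,1],1);print(lab,pf,"ang",np.arctan(pf[0]),"y@.53",np.polyval(pf,.53),np.std(q[:,1]-np.polyval(pf,q[:,0])))
# height profile along ledge own y
a=.085
q=CL[(CL[...,2]>.1)&(CL[...,2]<.14)&(CL[...,0]>.36)&(CL[...,0]<.75)]
s=-(q[:,0]-.53)*np.sin(a)+q[:,1]*np.cos(a)
for lo in np.arange(.04,.26,.01):
    k=(s>lo)&(s<lo+.01);print(round(lo,3),k.sum(),np.round(np.median(q[k,2])*1000,1))
E
python3 a.py
```

```text
top pan (array([ 0.52496339, -0.18207042,  0.13745855]), np.float64(381.1372549019608)) [np.float64(6787.0)]
top tile (array([0.5315549 , 0.19146371, 0.08048733]), np.float64(87.37254901960785)) [np.float64(1244.0)]
side pan (array([ 0.52490052, -0.18781078,  0.09554445]), np.float64(5774.7764705882355)) [np.float64(1633.0)]
side tile (array([0.53407025, 0.19201038, 0.08154859]), np.float64(48.46666666666667)) [np.float64(799.0)]
both pan (array([ 0.52518667, -0.1844755 ,  0.10178556]), np.float64(6343.082352941176)) [np.float64(6787.0), np.float64(1633.0)]
both tile (array([0.53268568, 0.19194075, 0.08030733]), np.float64(147.72156862745095)) [np.float64(1244.0), np.float64(799.0)]
front [0.0749822  0.01032534] ang 0.07484214384740051 y@.53 0.05006590333403784 0.0051762356222700015
back [0.06725622 0.21748358] ang 0.06715508758923176 y@.53 0.25312937872170027 0.002000688414590206
0.04 25 114.5
0.05 536 119.0
0.06 615 118.7
0.07 612 118.4
0.08 612 117.9
0.09 616 117.5
0.1 614 117.0
0.11 608 116.5
0.12 619 116.2
0.13 604 116.2
0.14 529 116.7
0.15 455 119.2
0.16 422 119.8
0.17 412 119.7
0.18 404 119.7
0.19 417 119.5
0.2 441 118.6
0.21 503 118.2
0.22 581 117.4
0.23 644 117.6
0.24 24 124.7
0.25 0 nan
  return _methods._mean(a, axis=axis, dtype=dtype,
  ret = ret.dtype.type(ret / rcount)
```

View pics/c.png

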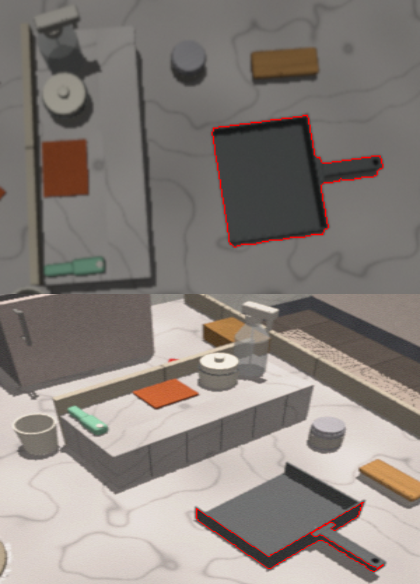

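```bash
cat > b.py <<'E'
from fit import *
T,Sd=[dict(np.load(n+"0.npz")) for n in("top","side")]
def pm2(im,thr):
    c=im["color"].astype(int);P=cloud(im)
    m=(c.max(-1)<thr)&(np.ptp(c,axis=-1)<14)&(P[...,1]<-.05)&(P[...,1]>-.5)&(P[...,0]>.35)&(P[...,0]<.72)&(P[...,2]<.09)
    n,l=cv2.connectedComponents(m.astype(np.uint8)); k=np.argmax(np.bincount(l.ravel())[1:])+1
    m=(l==k).astype(np.uint8)
    cs,_=cv2.findContours(m,cv2.RETR_EXTERNAL,cv2.CHAIN_APPROX_NONE);cv2.drawContours(m,cs,-1,1,-1);return m.astype(float)
for thr in(80,88,100,110):
  m=pm2(Sd,thr)
  for y0 in(.08,.14):
    print(thr,m.sum(),fit([Sd],[m],PAN,[.53,-.18,y0]))
for y0 in (.05,.08,.11,.17): print("top",fit([T],[pm2(T,88)],PAN,[.53,-.18,y0]))
p,_=fit([T],[pm2(T,88)],PAN,[.53,-.18,.1])
q,_=fit([Sd],[pm2(Sd,100)],PAN,[.53,-.18,.1])
out=[]
for im,pp,(a,b,c,d) in((T,p,(150,290,300,460)),(Sd,q,(210,350,240,410))):
    v=cv2.resize(im["color"],None,fx=4,fy=4,interpolation=cv2.INTER_CUBIC)
    for bx in PAN:
        s=cv2.resize(sil(im,[bx],pp),None,fx=4,fy=4)>.5
        cs,_=cv2.findContours(s.astype(np.uint8),cv2.RETR_EXTERNAL,cv2.CHAIN_APPROX_NONE);cv2.drawContours(v,cs,-1,(255,0,0),1)
    out.append(cv2.resize(v[a*4:b*4,c*4:d*4],(640,300) if 0 else (390,340)))
cv2.imwrite("pics/c2.png",np.hstack(out)[...,::-1])
# ledge
CL=cloud(T);g=cv2.GaussianBlur(T["color"].astype(np.float32).mean(-1),(0,0),.7)
R,_=cv2.Rodrigues(T["rvec"]);t=T["tvec"].ravel();K=T["mtx"]
def ray(u,v,z):
    d=np.stack([(u-K[0,2])/K[0,0],(v-K[1,2])/K[1,1],np.ones_like(u)],-1)@R; c=-R.T@t
    return c+d*((z-c[2])/d[:,2])[:,None]
def rob(q):
    k=np.ones(len(q),bool)
    for _ in range(12):
        pf=np.polyfit(q[k,0],q[k,1],1);e=np.abs(q[:,1]-np.polyval(pf,q[:,0]));k=e<max(.0015,2*np.median(e))
    return pf,k.sum(),e[k].std()
pts=[];pb=[]
for r in range(120,284):
    z=CL[r,:,2]
    f=[u for u in range(258,290) if z[u]>.06 and z[u+1]<.06]
    if f: pts.append((f[0]+.5,r))
    b=[u for u in range(180,205) if z[u]<.08 and z[u+1]>.08]
    if b: pb.append((b[0]+.5,r))
for l,pp,z in(("front",pts,.119),("back",pb,.165)):
    pp=np.array(pp,float);q=ray(pp[:,0],pp[:,1],z);pf,n,e=rob(q);print(l,pf,np.arctan(pf[0]),n,len(pp),e,"y@.53",np.polyval(pf,.53))
# all components of (height) in tabletop zone
E
python3 b.py
```

```text
80 1492.0 (array([ 0.52645756, -0.18968693,  0.08282245]), np.float64(5901.50980392157))
80 1492.0 (array([ 0.52747258, -0.18531805,  0.14077177]), np.float64(5865.670588235294))
88 1638.0 (array([ 0.52456569, -0.18846916,  0.08502923]), np.float64(5782.2509803921575))
88 1638.0 (array([ 0.5260319 , -0.18629347,  0.13850662]), np.float64(5734.176470588234))
100 2546.0 (array([ 0.52586611, -0.18859862,  0.08384611]), np.float64(5002.298039215686))
100 2546.0 (array([ 0.52549874, -0.18703554,  0.13831018]), np.float64(4895.0))
110 3340.0 (array([ 0.52234977, -0.19301567,  0.0757531 ]), np.float64(4678.043137254901))
110 3340.0 (array([ 0.52329355, -0.18737621,  0.13329219]), np.float64(4862.725490196079))
top (array([ 0.52481078, -0.18188901,  0.1400042 ]), np.float64(357.3333333333333))
top (array([ 0.52498436, -0.18217568,  0.13712549]), np.float64(358.38823529411764))
top (array([ 0.52477142, -0.18210036,  0.13710918]), np.float64(357.38039215686274))
top (array([ 0.52521402, -0.1820779 ,  0.13683442]), np.float64(357.01960784313724))
front [0.06901721 0.01471911] 0.0689079339089278 164 164 0.0003646088486910464 y@.53 0.05129822550960331
back [0.06804087 0.21665193] 0.06793616196302789 158 164 0.00035166738587959564 y@.53 0.2527135924189312
```

View pics/c2.png

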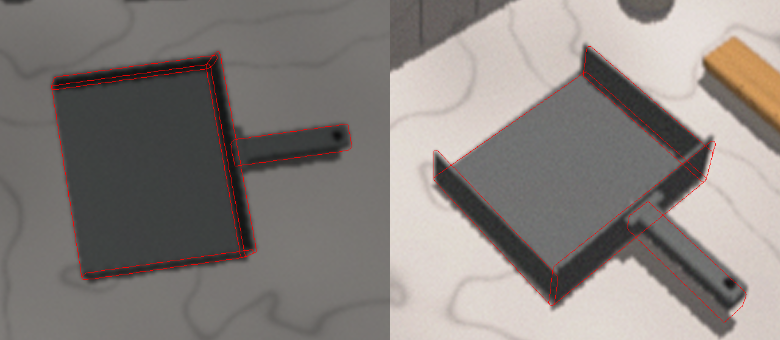

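The top camera and the size checks agree:
- **Ledge:** front line y = 0.0147 + 0.069x, yaw 0.0685, edge about 3 mm high.
- **Tile:** centred at (0.532, 0.1915), about 6 mm from the upstand.
- **Pan:** (0.525, -0.182), yaw 0.138.

Now I'll move over to the handle.

Request:
send_rows --deltas '[{"dp":[0.12,-0.31,0],"rotation":[0,0,-0.09]},{"dp":[0.24,-0.62,0],"rotation":[0,0,-0.18]},{"dp":[0.36,-0.92,0],"rotation":[0,0,-0.27]},{"dp":[0.36,-0.92,0],"rotation":[0,0,-0.27]}]' --fingers -1 --grip_force 30

```text
clock: 1.98
position: [0.2494, 0.4209, 0.2503]
ee_rot: [0.001, 0.25, 0.968, -0.003]
contact_force: [-0.5, 0.2, -0.7]
width: 0.0854
```

Request:
send_rows --deltas '[{"dp":[0.12,-0.31,0],"rotation":[0,0,-0.09]},{"dp":[0.24,-0.62,0],"rotation":[0,0,-0.18]},{"dp":[0.36,-0.92,0],"rotation":[0,0,-0.27]}]'

```text
clock: 2.23
position: [0.2917, 0.3154, 0.2504]
ee_rot: [0.0, 0.312, 0.95, 0.0]
contact_force: [0.5, -0.6, 0.0]
width: 0.0853
```

Request:
send_rows --deltas '[{"dp":[0.12,-0.31,0],"rotation":[0,0,-0.09]},{"dp":[0.24,-0.62,0],"rotation":[0,0,-0.18]},{"dp":[0.36,-0.92,0],"rotation":[0,0,-0.27]}]'

```text
clock: 2.48
position: [0.335, 0.2046, 0.2507]
ee_rot: [0.0, 0.376, 0.927, 0.0]
contact_force: [1.2, 0.4, 0.1]
width: 0.0854
```

Request:
send_rows --deltas '[{"dp":[0.12,-0.31,0],"rotation":[0,0,-0.09]},{"dp":[0.24,-0.62,0],"rotation":[0,0,-0.18]},{"dp":[0.36,-0.92,0],"rotation":[0,0,-0.27]}]'

```text
clock: 2.73
position: [0.3784, 0.094, 0.2508]
ee_rot: [0.001, 0.438, 0.899, 0.001]
contact_force: [1.2, 0.5, 0.1]
width: 0.0853
```

Request:
send_rows --deltas '[{"dp":[0.12,-0.31,0],"rotation":[0,0,-0.09]},{"dp":[0.24,-0.62,0],"rotation":[0,0,-0.18]},{"dp":[0.36,-0.92,0],"rotation":[0,0,-0.27]}]'

```text
clock: 2.98
position: [0.4218, -0.0167, 0.2507]
ee_rot: [0.001, 0.498, 0.867, 0.0]
contact_force: [1.1, 0.8, 0.9]
width: 0.0855
```

Request:
send_rows --deltas '[{"dp":[0.12,-0.31,0],"rotation":[0,0,-0.09]},{"dp":[0.24,-0.62,0],"rotation":[0,0,-0.18]},{"dp":[0.36,-0.92,0],"rotation":[0,0,-0.27]}]'

```text
clock: 3.23
position: [0.465, -0.1273, 0.2506]
ee_rot: [0.0, 0.555, 0.832, 0.0]
contact_force: [0.3, -0.1, 0.9]
width: 0.0856
```

Request:
send_rows --deltas '[{"dp":[0.12,-0.31,0],"rotation":[0,0,-0.09]},{"dp":[0.24,-0.62,0],"rotation":[0,0,-0.18]},{"dp":[0.36,-0.92,0],"rotation":[0,0,-0.27]},{"dp":[0.36,-0.92,0],"rotation":[0,0,-0.27]}]'

```text
clock: 3.57
position: [0.5108, -0.2427, 0.2497]
ee_rot: [0.003, 0.611, 0.791, -0.001]
contact_force: [0.5, 1.1, 0.3]
width: 0.0857
```

Request:
send_rows --deltas '[{"dp":[0.32,-0.83,0],"rotation":[0,0,-0.25]},{"dp":[0.32,-0.83,0],"rotation":[0,0,-0.25]},{"dp":[0.32,-0.83,-0.3],"rotation":[0,0,-0.25]},{"dp":[0.32,-0.83,-1],"rotation":[0,0,-0.25]},{"dp":[0.32,-0.83,-1],"rotation":[0,0,-0.25]},{"dp":[0.32,-0.83,-1],"rotation":[0,0,-0.25]},{"dp":[0.32,-0.83,-1],"rotation":[0,0,-0.25]}]'

```text
clock: 4.15
position: [0.5448, -0.3338, 0.128]
ee_rot: [-0.003, 0.657, 0.754, -0.0]
contact_force: [-0.6, 0.5, 0.7]
width: 0.085
```

```bash
python3 - <<'E'
from h import *
im=eyes.get_image("top");save(im,"top1.png")
im=eyes.get_image("wrist");save(im,"wrist1.png")
E
```

```text
(no output)
```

View pics/wrist1.png

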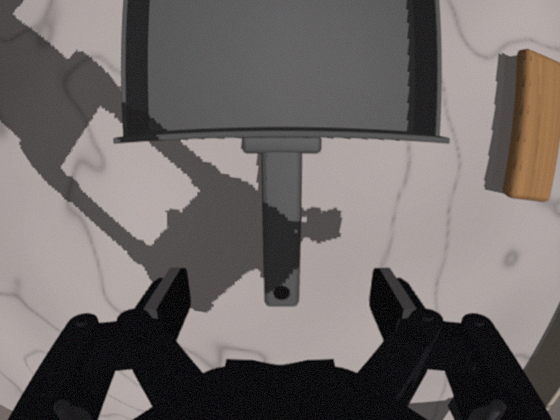

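View pics/top1.png

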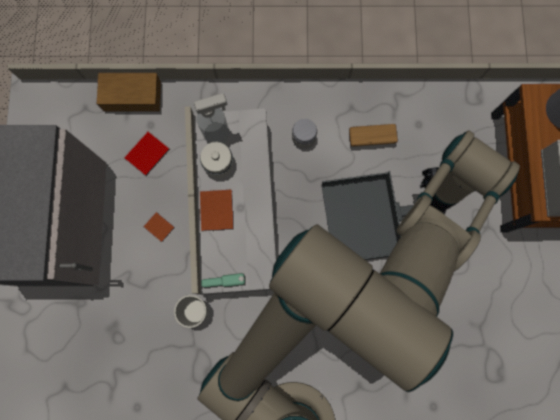

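The wrist view shows the handle centred between the open jaws at column 281 and lined up with them. I'll lower onto it and grip.

Request:
send_rows --deltas '[{"dp":[0,0,-0.25],"rotation":[0,0,0]},{"dp":[0,0,-0.5],"rotation":[0,0,0]},{"dp":[0,0,-0.71],"rotation":[0,0,0]},{"dp":[0,0,-0.71],"rotation":[0,0,0]},{"dp":[0,0,-0.71],"rotation":[0,0,0]}]'

```text
clock: 4.67
position: [0.5471, -0.3356, 0.0472]
ee_rot: [0.001, 0.657, 0.754, 0.0]
contact_force: [-0.1, 0.1, 1.4]
width: 0.0857
```

Request:
send_rows --deltas '[{"dp":[0,0,0],"rotation":[0,0,0]},{"dp":[0,0,0],"rotation":[0,0,0]},{"dp":[0,0,0],"rotation":[0,0,0]},{"dp":[0,0,0],"rotation":[0,0,0]},{"dp":[0,0,0],"rotation":[0,0,0]},{"dp":[0,0,0],"rotation":[0,0,0]},{"dp":[0,0,0],"rotation":[0,0,0]},{"dp":[0,0,0],"rotation":[0,0,0]},{"dp":[0,0,0],"rotation":[0,0,0]}]' --fingers 1 --grip_force 30

```text
clock: 5.42
position: [0.5465, -0.3357, 0.046]
ee_rot: [0.001, 0.657, 0.753, 0.0]
contact_force: [-1.4, -0.0, 5.7]
width: 0.0254
```

```bash
cat > look.py <<'E'
import sys
from fit import *
n=sys.argv[1]
T=eyes.get_image("top");Sd=eyes.get_image("side");W=eyes.get_image("wrist")
for im,k in((T,"top"),(Sd,"side"),(W,"wrist")): save(im,k+n+".png")
np.savez("top%s.npz"%n,**{k:np.array(T[k]) for k in ["color","depth","mtx","rvec","tvec"]})
np.savez("side%s.npz"%n,**{k:np.array(Sd[k]) for k in ["color","depth","mtx","rvec","tvec"]})
s=monitor.get_state();print({k:np.round(s[k],4) for k in("clock","position","ee_rot","contact_force","moment","width")})
E
python3 look.py 2
```

```text
{'clock': np.float64(5.5667), 'position': array([ 0.5465, -0.3357,  0.046 ]), 'ee_rot': array([9.000e-04, 6.575e-01, 7.534e-01, 1.000e-04]), 'contact_force': array([-0.8408,  0.3293,  5.4792]), 'moment': array([ 0.241 ,  0.0561, -0.0312]), 'width': np.float64(0.0256)}
```

View pics/side2.png

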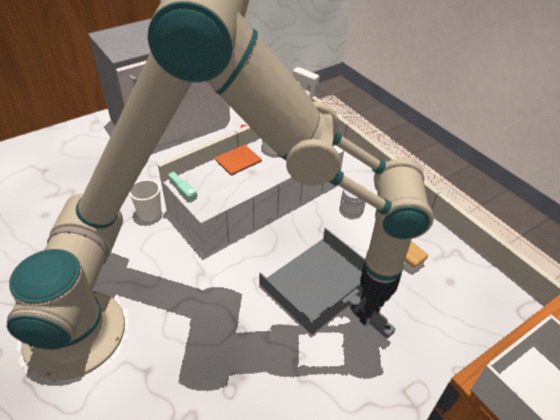

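Gripped: the width of 25.6 mm matches the 26 mm handle. I'll slide the pan most of the way and square it to the ledge.

Request:
send_rows --deltas '[{"dp":[0.0,0.05,0.008],"rotation":[0,0,0]},{"dp":[0.02,0.14,0.008],"rotation":[0,0,-0.02]},{"dp":[0.03,0.24,0.008],"rotation":[0,0,-0.04]},{"dp":[0.04,0.34,0.008],"rotation":[0,0,-0.06]},{"dp":[0.05,0.44,0.008],"rotation":[0,0,-0.08]},{"dp":[0.06,0.54,0.008],"rotation":[0,0,-0.1]},{"dp":[0.07,0.64,0.008],"rotation":[0,0,-0.12]},{"dp":[0.08,0.74,0.008],"rotation":[0,0,-0.132]},{"dp":[0.09,0.84,0.008],"rotation":[0,0,-0.132]},{"dp":[0.1,0.94,0.008],"rotation":[0,0,-0.132]},{"dp":[0.1,1,0.008],"rotation":[0,0,-0.132]},{"dp":[0.1,1,0.008],"rotation":[0,0,-0.132]}]'

```text
clock: 6.57
position: [0.5579, -0.2129, 0.046]
ee_rot: [-0.001, 0.682, 0.732, 0.001]
contact_force: [0.1, 1.2, 1.9]
width: 0.0255
```

```bash
python3 look.py 3
```

```text
{'clock': np.float64(6.7167), 'position': array([ 0.5577, -0.2142,  0.0459]), 'ee_rot': array([-9.000e-04,  6.820e-01,  7.314e-01,  4.000e-04]), 'contact_force': array([0.2133, 2.8309, 3.0892]), 'moment': array([ 0.5261, -0.2061, -0.0128]), 'width': np.float64(0.0254)}
```

View pics/top3.png

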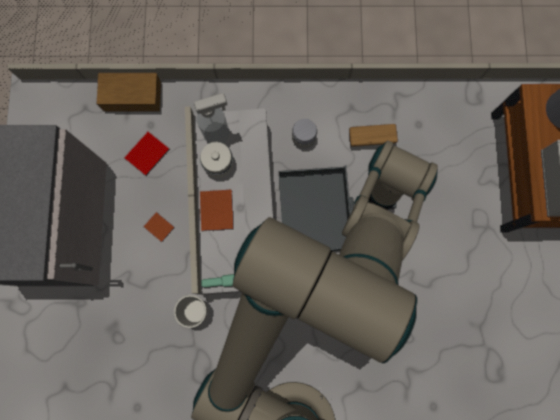

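View pics/wrist3.png

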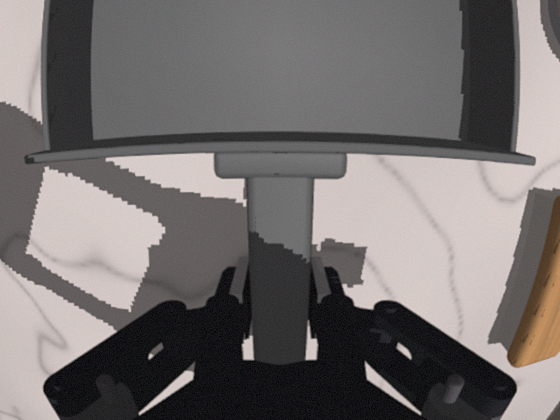

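View pics/side3.png

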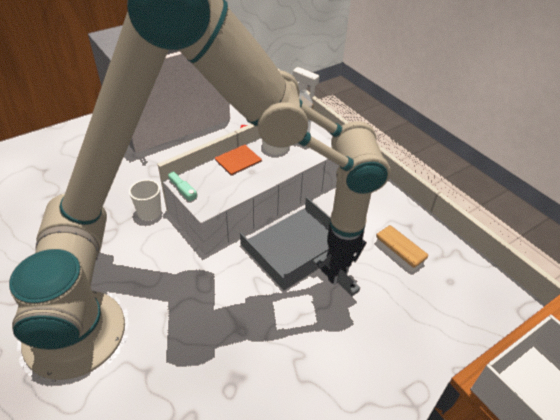

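The pan is held straight, about 20 mm from the ledge. I'll creep in and check the force.

Request:
send_rows --deltas '[{"dp":[0.002,0.04,0],"rotation":[0,0,0]},{"dp":[0.004,0.08,0],"rotation":[0,0,0]},{"dp":[0.006,0.12,0],"rotation":[0,0,0]},{"dp":[0.006,0.14,0],"rotation":[0,0,0]},{"dp":[0.006,0.14,0],"rotation":[0,0,0]}]'

```text
clock: 7.13
position: [0.5588, -0.1982, 0.0462]
ee_rot: [0.0, 0.682, 0.731, 0.0]
contact_force: [0.1, 0.0, 3.6]
width: 0.0252
```

```bash
python3 look.py 4; python3 - <<'E'
from h import *
c=cv2.imread("pics/top4.png");d=cv2.imread("pics/side4.png")
cv2.imwrite("pics/z4.png",np.hstack([cv2.resize(c[150:260,240:350],(400,400),interpolation=cv2.INTER_CUBIC),cv2.resize(d[170:290,220:340],(400,400),interpolation=cv2.INTER_CUBIC)]))
E
```

```text
{'clock': np.float64(7.2833), 'position': array([ 0.5588, -0.1982,  0.0461]), 'ee_rot': array([0.000e+00, 6.820e-01, 7.314e-01, 3.000e-04]), 'contact_force': array([ 0.1376, -0.866 ,  4.8026]), 'moment': array([ 0.0502, -0.1932,  0.0252]), 'width': np.float64(0.0253)}
```

View pics/z4.png

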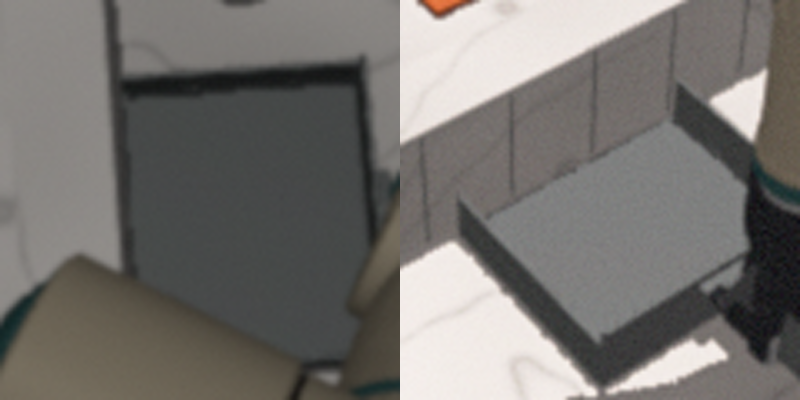

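The pan is nearly at the ledge and looks square. I'll go on in 1.5 mm steps.

Request:
send_rows --deltas '[{"dp":[0,0.012,0],"rotation":[0,0,0]},{"dp":[0,0.022,0],"rotation":[0,0,0]},{"dp":[0,0.022,0],"rotation":[0,0,0]}]'

```text
clock: 7.53
position: [0.5588, -0.1959, 0.0462]
ee_rot: [0.0, 0.682, 0.731, -0.0]
contact_force: [-0.2, -2.7, 4.8]
width: 0.0252
```

Request:
send_rows --deltas '[{"dp":[0,0.01,0],"rotation":[0,0,0]},{"dp":[0,0.01,0],"rotation":[0,0,0]}]'

```text
clock: 7.7
position: [0.5588, -0.1946, 0.0462]
ee_rot: [0.0, 0.682, 0.731, 0.0]
contact_force: [-0.4, -2.4, 5.9]
width: 0.0252
```

Request:
send_rows --deltas '[{"dp":[0,0.01,0],"rotation":[0,0,0]},{"dp":[0,0.01,0],"rotation":[0,0,0]}]'

```text
clock: 7.87
position: [0.5587, -0.1933, 0.0462]
ee_rot: [0.0, 0.682, 0.731, 0.0]
contact_force: [1.0, -2.3, 4.4]
width: 0.0257
```

Request:
send_rows --deltas '[{"dp":[0,0.009,0],"rotation":[0,0,0]},{"dp":[0,0.009,0],"rotation":[0,0,0]}]'

```text
clock: 8.03
position: [0.5587, -0.1921, 0.0461]
ee_rot: [0.0, 0.682, 0.731, 0.0]
contact_force: [0.5, -2.2, 4.7]
width: 0.0253
```

Request:
send_rows --deltas '[{"dp":[0,0.008,0],"rotation":[0,0,0]},{"dp":[0,0.008,0],"rotation":[0,0,0]}]'

```text
clock: 8.2
position: [0.5587, -0.1912, 0.0461]
ee_rot: [0.0, 0.682, 0.731, 0.0]
contact_force: [0.7, -2.7, 5.2]
width: 0.0254
```

Request:
send_rows --deltas '[{"dp":[0,0.008,0],"rotation":[0,0,0]},{"dp":[0,0.008,0],"rotation":[0,0,0]}]'

```text
clock: 8.37
position: [0.5588, -0.1905, 0.0462]
ee_rot: [0.0, 0.682, 0.732, -0.0]
contact_force: [-0.3, -3.3, 5.2]
width: 0.0254
```

```bash
python3 look.py 5; python3 - <<'E'
from h import *
c=cv2.imread("pics/top5.png");d=cv2.imread("pics/side5.png")
cv2.imwrite("pics/z5.png",np.hstack([cv2.resize(c[150:260,240:350],(400,400),interpolation=cv2.INTER_CUBIC),cv2.resize(d[170:290,220:340],(400,400),interpolation=cv2.INTER_CUBIC)]))
E
```

```text
{'clock': np.float64(8.5167), 'position': array([ 0.5588, -0.1906,  0.0462]), 'ee_rot': array([ 3.000e-04,  6.818e-01,  7.315e-01, -0.000e+00]), 'contact_force': array([ 0.3287, -3.4398,  4.9353]), 'moment': array([-0.3848, -0.1033,  0.0033]), 'width': np.float64(0.0255)}
```

View pics/z5.png

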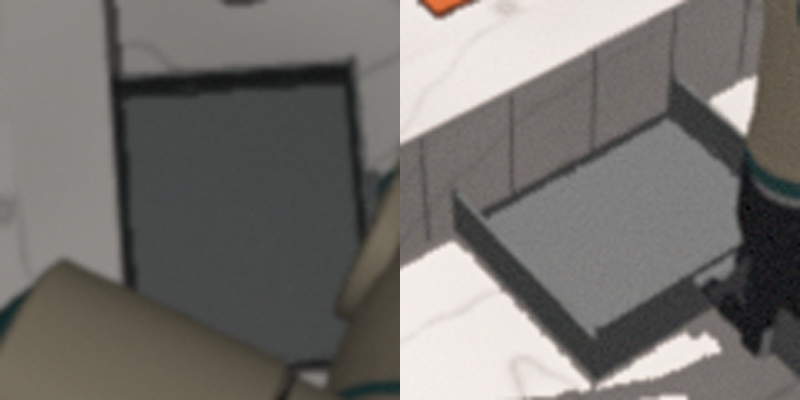

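Request:
send_rows --deltas '[{"dp":[0,0.01,0],"rotation":[0,0,0]},{"dp":[0,0.01,0],"rotation":[0,0,0]}]'

```text
clock: 8.68
position: [0.5589, -0.1905, 0.0462]
ee_rot: [0.001, 0.682, 0.732, -0.001]
contact_force: [-0.1, -7.2, 4.0]
width: 0.0254
```

Request:
send_rows --deltas '[{"dp":[0,0.01,0],"rotation":[0,0,0]},{"dp":[0,0.01,0],"rotation":[0,0,0]}]'

```text
clock: 8.85
position: [0.5589, -0.1904, 0.0463]
ee_rot: [0.002, 0.681, 0.732, -0.001]
contact_force: [-0.5, -9.8, 4.3]
width: 0.0253
```

Contact: the TCP has stopped at y = -0.1905 and the force has risen to about 10 N. I'll ease off and release.

Request:
send_rows --deltas '[{"dp":[0,-0.014,0],"rotation":[0,0,0]},{"dp":[0,-0.014,0],"rotation":[0,0,0]}]'

```text
clock: 9.02
position: [0.5589, -0.1905, 0.0462]
ee_rot: [0.001, 0.682, 0.732, -0.0]
contact_force: [-0.1, -3.1, 5.2]
width: 0.0254
```

Request:
send_rows --deltas '[{"dp":[0,0,0],"rotation":[0,0,0]},{"dp":[0,0,0],"rotation":[0,0,0]},{"dp":[0,0,0],"rotation":[0,0,0]},{"dp":[0,0,0],"rotation":[0,0,0]},{"dp":[0,0,0],"rotation":[0,0,0]}]' --fingers -1

```text
clock: 9.43
position: [0.5581, -0.189, 0.0455]
ee_rot: [-0.001, 0.682, 0.731, -0.0]
contact_force: [-0.3, 0.3, -0.3]
width: 0.0834
```

Request:
send_rows --deltas '[{"dp":[0,0,0.25],"rotation":[0,0,0]},{"dp":[0,0,0.6],"rotation":[0,0,0]},{"dp":[0,0,0.9],"rotation":[0,0,0]},{"dp":[0,0,1],"rotation":[0,0,0]}]'

```text
clock: 9.77
position: [0.5612, -0.1906, 0.1716]
ee_rot: [0.004, 0.682, 0.731, 0.001]
contact_force: [0.8, -0.6, 1.0]
width: 0.0851
```

Request:
send_rows --deltas '[{"dp":[0,0,0.3],"rotation":[0,0,0]},{"dp":[0,-0.3,0.6],"rotation":[0,0,0]},{"dp":[0,-0.6,0.9],"rotation":[0,0,0]},{"dp":[0,-0.9,1],"rotation":[0,0,0]},{"dp":[0,-0.9,1],"rotation":[0,0,0]}]' --fingers 1

```text
clock: 10.18
position: [0.5597, -0.3028, 0.29]
ee_rot: [0.005, 0.683, 0.731, -0.001]
contact_force: [0.1, -0.9, -0.1]
width: 0.0254
```

```bash
python3 look.py 6; python3 - <<'E'
from h import *
c=cv2.imread("pics/top6.png");d=cv2.imread("pics/side6.png")
cv2.imwrite("pics/z6.png",np.hstack([cv2.resize(c[100:300,180:380],(400,400),interpolation=cv2.INTER_CUBIC),cv2.resize(d[120:320,150:350],(400,400),interpolation=cv2.INTER_CUBIC)]))
E
```

```text
{'clock': np.float64(10.3333), 'position': array([ 0.5584, -0.298 ,  0.2857]), 'ee_rot': array([-5.000e-04,  6.826e-01,  7.308e-01,  4.000e-04]), 'contact_force': array([-0.1685, -0.0582, -0.6889]), 'moment': array([ 0.0104, -0.0178, -0.0132]), 'width': np.float64(0.0021)}
```

View pics/z6.png

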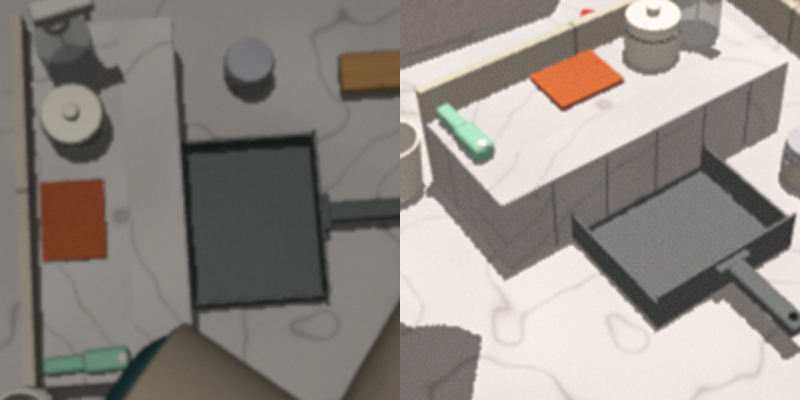

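The pan is flush against the ledge and opposite the tile (crop rows 180-260 for the tile, 140-305 for the pan). I'll check its fit and work out clearances for the drag.

```bash
python3 - <<'E'
from fit import *
T=dict(np.load("top6.npz"))
p,e=fit([T],[pmask(T)],PAN,[.55,-.038,.07]);print(p,e)
t,e=fit([T],[tmask(T)],TILE,[.53,.19,.08],.116);print(t,e)
n=np.array([-np.sin(.0685),np.cos(.0685)]);u=np.array([n[1],-n[0]])
print("offset along ledge (pan - tile):",(p[:2]-t[:2])@u, "lip-to-front", (p[:2]+.09*n)@n-.0147*np.cos(.0685))
# obstacles on ledge
P=cloud(T);m=(P[...,2]>.15)&(P[...,0]>.3)&(P[...,0]<.85)&(P[...,1]>.02)&(P[...,1]<.235)
q=P[m]; d=(q[:,:2]-t[:2]);
jar=q[(d@u<.25)&(d@u>-.01)&(q[:,2]>.17)]
j=jar[:,:2]-t[:2]
for lo in np.arange(0,.26,.02):
    k=(j@u>=lo)&(j@u<lo+.02)
    if k.sum(): print(round(lo,2),k.sum(),"own y",np.round((j[k]@n).min(),3),np.round((j[k]@n).max(),3),"z",np.round(jar[k,2].max(),3))
E
```

```text
[ 0.54593571 -0.03580913  0.06820346] 401.12549019607843
[0.53155794 0.19146259 0.08055946] 81.25098039215686
offset along ledge (pan - tile): -0.0012118983018570004 lip-to-front 0.002241966214275859
0.06 1 own y -0.015 -0.015 z 0.175
0.08 178 own y -0.044 0.019 z 0.192
0.1 260 own y -0.049 0.024 z 0.202
0.12 212 own y -0.048 0.023 z 0.202
0.14 87 own y -0.039 0.015 z 0.188
0.16 338 own y -0.038 0.018 z 0.261
0.18 573 own y -0.056 0.023 z 0.327
0.2 247 own y -0.056 0.022 z 0.327
0.22 1 own y -0.031 -0.031 z 0.232
```

Request:
send_rows --deltas '[{"dp":[-0.015,0.28,0],"rotation":[0,0,0]},{"dp":[-0.03,0.57,0],"rotation":[0,0,0]},{"dp":[-0.047,0.85,0],"rotation":[0,0,0]}]'

```text
clock: 10.58
position: [0.5517, -0.1926, 0.2839]
ee_rot: [-0.003, 0.682, 0.731, 0.0]
contact_force: [0.4, 0.2, 0.0]
width: -0.0002
```

Request:
send_rows --deltas '[{"dp":[-0.015,0.28,0],"rotation":[0,0,0]},{"dp":[-0.03,0.57,0],"rotation":[0,0,0]},{"dp":[-0.047,0.85,0],"rotation":[0,0,0]}]'

```text
clock: 10.83
position: [0.5456, -0.0899, 0.2843]
ee_rot: [-0.002, 0.681, 0.732, -0.0]
contact_force: [0.4, 0.5, 1.3]
width: 0.0001
```

Request:
send_rows --deltas '[{"dp":[-0.015,0.28,0],"rotation":[0,0,0]},{"dp":[-0.03,0.57,0],"rotation":[0,0,0]},{"dp":[-0.047,0.85,0],"rotation":[0,0,0]}]'

```text
clock: 11.08
position: [0.5395, 0.0119, 0.2844]
ee_rot: [-0.002, 0.681, 0.732, -0.001]
contact_force: [0.3, 0.1, 0.4]
width: 0.0004
```

Request:
send_rows --deltas '[{"dp":[-0.015,0.28,0],"rotation":[0,0,0]},{"dp":[-0.03,0.57,0],"rotation":[0,0,0]},{"dp":[-0.047,0.85,0],"rotation":[0,0,0]},{"dp":[-0.047,0.85,0],"rotation":[0,0,0]},{"dp":[-0.047,0.85,0],"rotation":[0,0,0]}]'

```text
clock: 11.5
position: [0.5339, 0.1132, 0.2846]
ee_rot: [-0.002, 0.68, 0.733, -0.001]
contact_force: [-0.4, -0.3, 0.4]
width: -0.0001
```

Request:
send_rows --deltas '[{"dp":[-0.015,0.28,0],"rotation":[0,0,0]},{"dp":[-0.03,0.57,0],"rotation":[0,0,0]},{"dp":[-0.033,0.836,0],"rotation":[0,0,0]},{"dp":[-0.033,0.836,-0.1],"rotation":[0,0,0]},{"dp":[-0.033,0.836,-0.4],"rotation":[0,0,0]},{"dp":[-0.033,0.836,-0.7],"rotation":[0,0,0]},{"dp":[-0.033,0.836,-0.9],"rotation":[0,0,0]},{"dp":[-0.033,0.836,-1.0],"rotation":[0,0,0]},{"dp":[-0.033,0.836,-1.0],"rotation":[0,0,0]},{"dp":[-0.033,0.836,-1.0],"rotation":[0,0,0]}]'

```text
clock: 12.33
position: [0.5312, 0.2099, 0.165]
ee_rot: [-0.001, 0.682, 0.731, -0.001]
contact_force: [-0.8, 0.1, 0.4]
width: 0.0002
```

```bash
python3 look.py 7
```

```text
{'clock': np.float64(12.4833), 'position': array([0.533 , 0.2106, 0.1674]), 'ee_rot': array([7.000e-04, 6.821e-01, 7.313e-01, 1.100e-03]), 'contact_force': array([ 0.2213, -0.2006, -0.3087]), 'moment': array([-0.0122,  0.0212,  0.0309]), 'width': np.float64(-0.0001)}
```

View pics/wrist7.png

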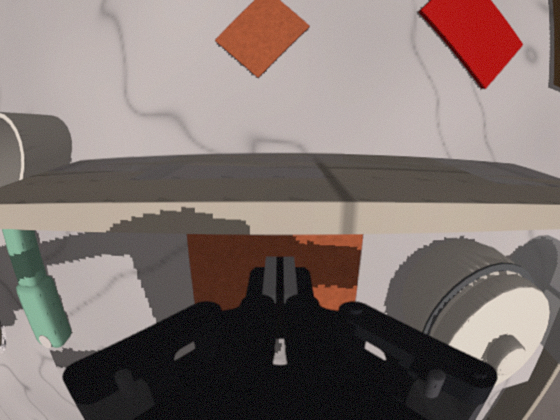

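View pics/side7.png

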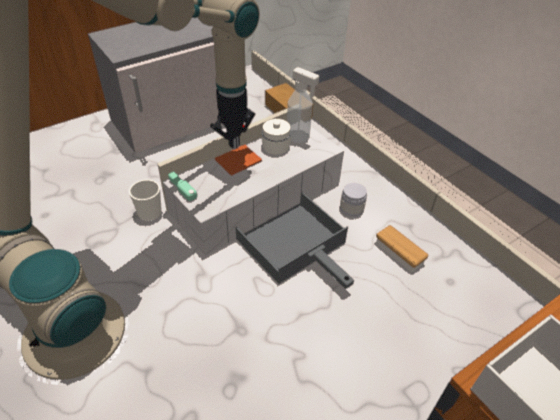

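The fingers are centred over the tile's rear half in the wrist view, and the jar is clear in the side view. I'll descend.

Request:
send_rows --deltas '[{"dp":[0,0,-0.07],"rotation":[0,0,0]},{"dp":[0,0,-0.12],"rotation":[0,0,0]},{"dp":[0,0,-0.15],"rotation":[0,0,0]},{"dp":[0,0,-0.15],"rotation":[0,0,0]}]'

```text
clock: 12.82
position: [0.5314, 0.2105, 0.147]
ee_rot: [-0.001, 0.682, 0.731, -0.001]
contact_force: [-0.6, 0.2, -0.4]
width: 0.0
```

Request:
send_rows --deltas '[{"dp":[0,0,-0.008],"rotation":[0,0,0]},{"dp":[0,0,-0.016],"rotation":[0,0,0]}]'

```text
clock: 12.98
position: [0.5323, 0.2108, 0.1462]
ee_rot: [0.0, 0.682, 0.731, 0.0]
contact_force: [-0.0, -0.8, -0.2]
width: 0.0002
```

Request:
send_rows --deltas '[{"dp":[0,0,-0.008],"rotation":[0,0,0]},{"dp":[0,0,-0.008],"rotation":[0,0,0]}]'

```text
clock: 13.15
position: [0.5321, 0.2107, 0.1451]
ee_rot: [0.0, 0.682, 0.731, -0.0]
contact_force: [-0.1, -0.4, 0.2]
width: -0.0002
```

Request:
send_rows --deltas '[{"dp":[0,0,-0.006],"rotation":[0,0,0]},{"dp":[0,0,-0.006],"rotation":[0,0,0]}]'

```text
clock: 13.32
position: [0.5322, 0.2107, 0.1445]
ee_rot: [0.0, 0.682, 0.731, 0.0]
contact_force: [0.2, 0.1, -0.2]
width: 0.0001
```

Request:
send_rows --deltas '[{"dp":[0,0,-0.005],"rotation":[0,0,0]},{"dp":[0,0,-0.005],"rotation":[0,0,0]}]'

```text
clock: 13.48
position: [0.5323, 0.2107, 0.1441]
ee_rot: [0.0, 0.682, 0.731, 0.0]
contact_force: [0.4, 0.0, 1.2]
width: -0.0001
```

Contact is starting at z ≈ 0.144. I'll press in 0.5 mm steps.

Request:
send_rows --deltas '[{"dp":[0,0,-0.004],"rotation":[0,0,0]},{"dp":[0,0,-0.004],"rotation":[0,0,0]}]'

```text
clock: 13.65
position: [0.5323, 0.2107, 0.144]
ee_rot: [0.0, 0.682, 0.731, 0.0]
contact_force: [-0.4, 0.3, 4.1]
width: 0.0002
```

Request:
send_rows --deltas '[{"dp":[0,0,-0.004],"rotation":[0,0,0]},{"dp":[0,0,-0.004],"rotation":[0,0,0]}]'

```text
clock: 13.82
position: [0.5323, 0.2107, 0.144]
ee_rot: [0.0, 0.682, 0.731, 0.0]
contact_force: [-1.6, -0.5, 7.4]
width: -0.0004
```

7.4 N is a good press. I'll start dragging slowly along the ledge normal with a force check in each call.

Request:
send_rows --deltas '[{"dp":[0.001,-0.015,0],"rotation":[0,0,0]},{"dp":[0.002,-0.03,0],"rotation":[0,0,0]},{"dp":[0.003,-0.05,0],"rotation":[0,0,0]}]'

```text
clock: 14.07
position: [0.5334, 0.2056, 0.1441]
ee_rot: [0.0, 0.682, 0.731, 0.002]
contact_force: [0.4, 1.7, 4.9]
width: 0.0003
```

Request:
send_rows --deltas '[{"dp":[0.001,-0.02,0],"rotation":[0,0,0]},{"dp":[0.003,-0.04,0],"rotation":[0,0,0]},{"dp":[0.004,-0.06,0],"rotation":[0,0,0]}]'

```text
clock: 14.32
position: [0.534, 0.1983, 0.1441]
ee_rot: [0.0, 0.682, 0.731, 0.002]
contact_force: [-0.1, 1.1, 6.6]
width: 0.0002
```

```bash
python3 look.py 8; python3 - <<'E'
from fit import *
T=dict(np.load("side8.npz"));print(fit([T],[tmask(T)],TILE,[.53,.18,.08],.116))
E
```

```text
{'clock': np.float64(14.4667), 'position': array([0.5341, 0.1978, 0.1441]), 'ee_rot': array([0.0008, 0.682 , 0.7313, 0.0014]), 'contact_force': array([-0.3077,  0.6434,  6.1307]), 'moment': array([ 0.0585, -0.0102,  0.0203]), 'width': np.float64(-0.0)}
(array([0.53567412, 0.17852004, 0.08160702]), np.float64(134.71372549019605))
```

View pics/side8.png

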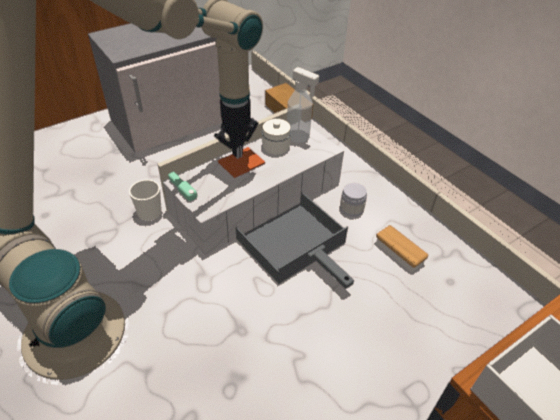

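The tile is travelling with the finger, about 13 mm so far at 6 N. I'll keep going.

Request:
send_rows --deltas '[{"dp":[0.002,-0.025,-0.002],"rotation":[0,0,0]},{"dp":[0.004,-0.05,-0.002],"rotation":[0,0,0]},{"dp":[0.005,-0.075,-0.002],"rotation":[0,0,0]},{"dp":[0.007,-0.1,-0.002],"rotation":[0,0,0]}]'

```text
clock: 14.8
position: [0.5351, 0.1863, 0.1441]
ee_rot: [0.001, 0.682, 0.731, 0.002]
contact_force: [-0.4, 2.3, 6.3]
width: -0.0006
```

Request:
send_rows --deltas '[{"dp":[0.002,-0.025,0],"rotation":[0,0,0]},{"dp":[0.004,-0.05,0],"rotation":[0,0,0]},{"dp":[0.005,-0.075,0],"rotation":[0,0,0]},{"dp":[0.007,-0.1,0.001],"rotation":[0,0,0]}]'

```text
clock: 15.13
position: [0.5359, 0.1743, 0.1441]
ee_rot: [0.001, 0.682, 0.731, 0.002]
contact_force: [-0.1, 1.0, 5.5]
width: 0.0003
```

Request:
send_rows --deltas '[{"dp":[0.002,-0.025,-0.002],"rotation":[0,0,0]},{"dp":[0.004,-0.05,-0.002],"rotation":[0,0,0]},{"dp":[0.005,-0.075,-0.001],"rotation":[0,0,0]},{"dp":[0.007,-0.1,-0.001],"rotation":[0,0,0]}]'

```text
clock: 15.47
position: [0.5369, 0.1624, 0.1442]
ee_rot: [0.001, 0.682, 0.731, 0.002]
contact_force: [0.2, 2.2, 7.4]
width: 0.0001
```

Request:
send_rows --deltas '[{"dp":[0.002,-0.025,0],"rotation":[0,0,0]},{"dp":[0.004,-0.05,0],"rotation":[0,0,0]},{"dp":[0.005,-0.075,0.001],"rotation":[0,0,0]},{"dp":[0.007,-0.1,0.001],"rotation":[0,0,0]}]'

```text
clock: 15.8
position: [0.5378, 0.1503, 0.1444]
ee_rot: [0.001, 0.682, 0.731, 0.002]
contact_force: [0.6, 1.6, 7.7]
width: -0.0001
```

```bash
python3 look.py 9; python3 - <<'E'
from fit import *
T=dict(np.load("side9.npz"));print(fit([T],[tmask(T)],TILE,[.53,.14,.08],.116))
E
```

```text
{'clock': np.float64(15.95), 'position': array([0.5378, 0.1498, 0.1444]), 'ee_rot': array([0.0011, 0.6821, 0.7313, 0.0018]), 'contact_force': array([1.0058, 0.1989, 6.5881]), 'moment': array([0.1362, 0.0015, 0.0251]), 'width': np.float64(-0.0)}
(array([0.53975712, 0.13009753, 0.08166774]), np.float64(146.5921568627451))
```

View pics/side9.png

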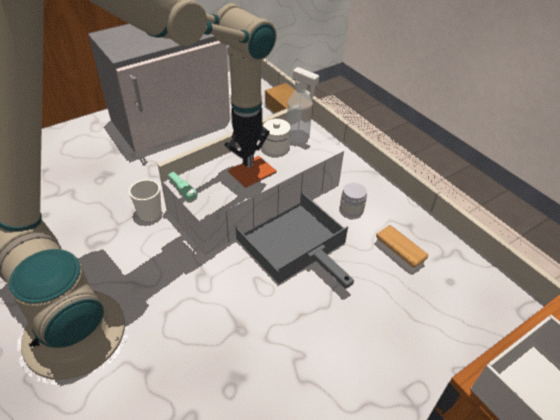

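The tile still follows with its yaw unchanged, and the rise of 0.3 mm is as predicted. Continuing.

Request:
send_rows --deltas '[{"dp":[0.002,-0.025,0],"rotation":[0,0,0]},{"dp":[0.004,-0.05,0],"rotation":[0,0,0]},{"dp":[0.005,-0.075,0.001],"rotation":[0,0,0]},{"dp":[0.007,-0.1,0.001],"rotation":[0,0,0]}]'

```text
clock: 16.28
position: [0.5386, 0.1384, 0.1445]
ee_rot: [0.001, 0.682, 0.731, 0.002]
contact_force: [-0.0, 2.2, 7.0]
width: -0.0002
```

Request:
send_rows --deltas '[{"dp":[0.002,-0.025,0],"rotation":[0,0,0]},{"dp":[0.004,-0.05,0],"rotation":[0,0,0]},{"dp":[0.005,-0.075,0.001],"rotation":[0,0,0]},{"dp":[0.007,-0.1,0.001],"rotation":[0,0,0]}]'

```text
clock: 16.62
position: [0.5395, 0.1263, 0.1447]
ee_rot: [0.001, 0.682, 0.731, 0.002]
contact_force: [-0.1, 2.2, 8.3]
width: 0.0003
```

Request:
send_rows --deltas '[{"dp":[0.002,-0.025,0],"rotation":[0,0,0]},{"dp":[0.004,-0.05,0.001],"rotation":[0,0,0]},{"dp":[0.005,-0.075,0.001],"rotation":[0,0,0]},{"dp":[0.007,-0.1,0.002],"rotation":[0,0,0]}]'

```text
clock: 16.95
position: [0.5403, 0.1142, 0.1449]
ee_rot: [0.001, 0.682, 0.731, 0.002]
contact_force: [0.5, 1.6, 7.1]
width: -0.0
```

Request:
send_rows --deltas '[{"dp":[0.002,-0.025,0],"rotation":[0,0,0]},{"dp":[0.004,-0.05,0.001],"rotation":[0,0,0]},{"dp":[0.005,-0.075,0.002],"rotation":[0,0,0]},{"dp":[0.007,-0.1,0.002],"rotation":[0,0,0]}]'

```text
clock: 17.28
position: [0.5411, 0.1023, 0.1451]
ee_rot: [0.001, 0.682, 0.731, 0.002]
contact_force: [-0.9, 3.2, 7.0]
width: 0.0
```

Request:
send_rows --deltas '[{"dp":[0.002,-0.025,0.001],"rotation":[0,0,0]},{"dp":[0.003,-0.05,0.002],"rotation":[0,0,0]}]'

```text
clock: 17.45
position: [0.5416, 0.0963, 0.1453]
ee_rot: [0.001, 0.682, 0.731, 0.002]
contact_force: [0.4, 2.5, 8.8]
width: -0.0
```

```bash
python3 look.py 10; python3 - <<'E'
from fit import *
T=dict(np.load("side10.npz"));print(fit([T],[tmask(T)],TILE,[.53,.09,.08],.117))
d=T["color"];save({"color":cv2.resize(d[100:300,150:350],(600,600))},"z10.png")
E
```

```text
{'clock': np.float64(17.6), 'position': array([0.5416, 0.0958, 0.1454]), 'ee_rot': array([0.0012, 0.6821, 0.7313, 0.0018]), 'contact_force': array([0.3694, 0.4889, 7.2409]), 'moment': array([ 0.1547, -0.0208,  0.024 ]), 'width': np.float64(-0.0001)}
(array([0.54345576, 0.07708229, 0.0815614 ]), np.float64(168.7098039215686))
```

View pics/z10.png

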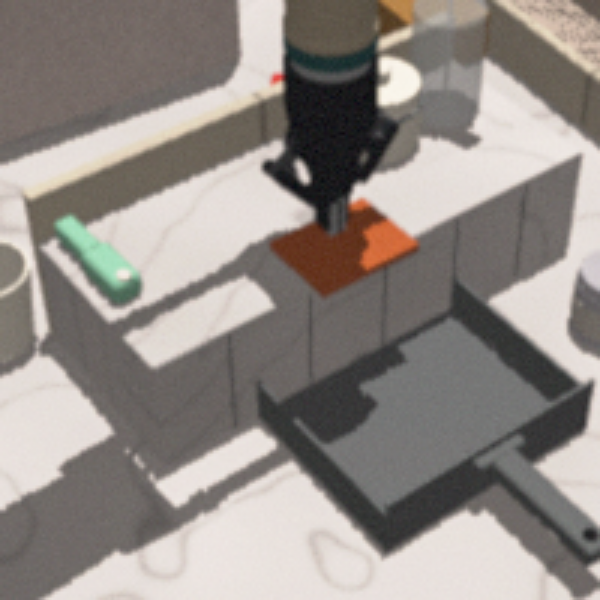

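The tile now overhangs the edge, directly above the pan. Continuing up the slope.

Request:
send_rows --deltas '[{"dp":[0.002,-0.025,0.001],"rotation":[0,0,0]},{"dp":[0.004,-0.05,0.002],"rotation":[0,0,0]},{"dp":[0.005,-0.075,0.003],"rotation":[0,0,0]},{"dp":[0.007,-0.1,0.004],"rotation":[0,0,0]}]'

```text
clock: 17.93
position: [0.5423, 0.0843, 0.1459]
ee_rot: [0.001, 0.682, 0.731, 0.002]
contact_force: [0.5, 2.2, 8.2]
width: 0.0003
```

Request:
send_rows --deltas '[{"dp":[0.002,-0.025,0.001],"rotation":[0,0,0]},{"dp":[0.003,-0.05,0.002],"rotation":[0,0,0]},{"dp":[0.004,-0.065,0.003],"rotation":[0,0,0]}]'

```text
clock: 18.18
position: [0.5429, 0.0763, 0.1462]
ee_rot: [0.001, 0.682, 0.731, 0.002]
contact_force: [-0.8, 2.1, 7.8]
width: -0.0001
```

The finger is now 24 mm behind the edge with 8 N. I'll finish briskly, keeping the press light until the finger passes the edge.

Request:
send_rows --deltas '[{"dp":[0.003,-0.042,0.002],"rotation":[0,0,0]},{"dp":[0.007,-0.1,0.004],"rotation":[0,0,0]},{"dp":[0.011,-0.167,0.007],"rotation":[0,0,0]},{"dp":[0.018,-0.267,0.011],"rotation":[0,0,0]},{"dp":[0.03,-0.46,0.02],"rotation":[0,0,0]},{"dp":[0.05,-0.75,0.06],"rotation":[0,0,0]},{"dp":[0.07,-1,0.12],"rotation":[0,0,0]},{"dp":[0.07,-1,0.3],"rotation":[0,0,0]},{"dp":[0.07,-1,0.5],"rotation":[0,0,0]},{"dp":[0.07,-1,0.5],"rotation":[0,0,0]}]'

```text
clock: 19.02
position: [0.5525, -0.0457, 0.2086]
ee_rot: [0.004, 0.682, 0.731, 0.002]
contact_force: [0.9, 0.7, 1.4]
width: 0.0002
```

```bash
python3 look.py 11; python3 - <<'E'
from fit import *
d=dict(np.load("side11.npz"))["color"];save({"color":cv2.resize(d[100:300,150:350],(600,600))},"z11.png")
E
```

```text
{'clock': np.float64(19.1667), 'position': array([ 0.5494, -0.0443,  0.2041]), 'ee_rot': array([-2.000e-04,  6.819e-01,  7.314e-01, -1.000e-04]), 'contact_force': array([ 0.1447,  0.4159, -0.036 ]), 'moment': array([-0.0105, -0.0446,  0.0289]), 'width': np.float64(0.0003)}
```

View pics/z11.png

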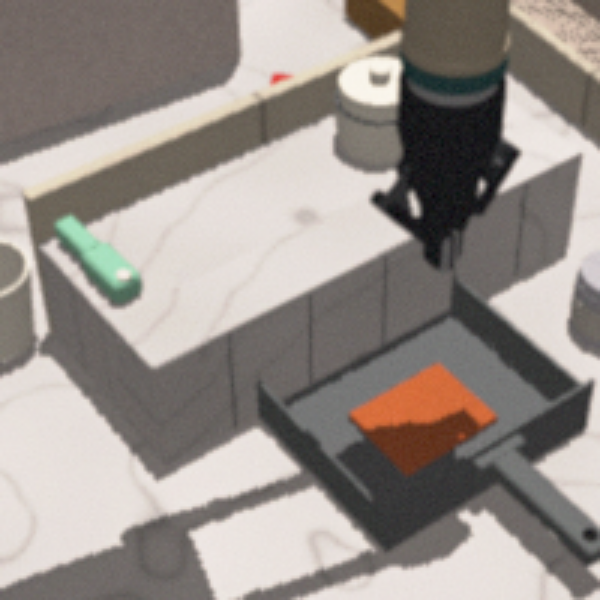

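View pics/wrist11.png

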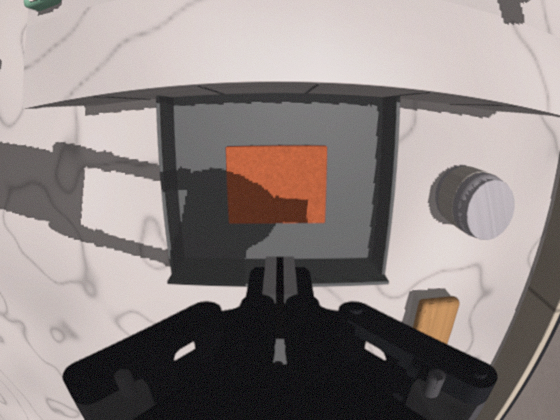

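The tile lies flat and whole in the pan, at (275,185) in the wrist view. I'll retreat and check that the lip is still at the ledge.

Request:
send_rows --deltas '[{"dp":[0,0,0.3],"rotation":[0,0,0]},{"dp":[0,-0.2,0.6],"rotation":[0,0,0]},{"dp":[0,-0.5,0.9],"rotation":[0,0,0]},{"dp":[0,-0.8,1],"rotation":[0,0,0]},{"dp":[0,-1,1],"rotation":[0,0,0]}]'

```text
clock: 19.58
position: [0.5509, -0.1663, 0.3275]
ee_rot: [0.003, 0.681, 0.732, 0.001]
contact_force: [0.2, 0.7, -0.5]
width: 0.0001
```

Request:
send_rows --deltas '[{"dp":[0,-0.3,0],"rotation":[0,0,0]},{"dp":[0,-0.6,0],"rotation":[0,0,0]},{"dp":[0,-0.9,0],"rotation":[0,0,0]},{"dp":[0,-1,0],"rotation":[0,0,0]},{"dp":[0,-1,0],"rotation":[0,0,0]}]'

```text
clock: 20.0
position: [0.5493, -0.287, 0.322]
ee_rot: [-0.002, 0.683, 0.73, -0.001]
contact_force: [0.4, 0.3, -0.7]
width: 0.0001
```

```bash
python3 look.py 12; python3 - <<'E'
from fit import *
T=dict(np.load("top12.npz"));S0=dict(np.load("side12.npz"));A=dict(np.load("top6.npz"))
save({"color":np.hstack([cv2.resize(T["color"][90:310,170:390],(400,400),interpolation=cv2.INTER_CUBIC),cv2.resize(S0["color"][100:300,150:350],(400,400),interpolation=cv2.INTER_CUBIC)])},"z12.png")
def lip(im):
    P=cloud(im);out=[]
    g=cv2.cvtColor(im["color"],cv2.COLOR_RGB2GRAY).astype(int)
    for r in (190,200,210,220,230): out.append(g[r,266:286].tolist())
    return out
for a,b in zip(lip(A),lip(T)): print(a);print(b);print()
m=pmask(T); m2=m.astype(np.uint8); cs,_=cv2.findContours(m2,cv2.RETR_EXTERNAL,cv2.CHAIN_APPROX_NONE);cv2.drawContours(m2,cs,-1,1,-1)
print(fit([T],[m2.astype(float)],PAN,[.546,-.036,.068]))
E
```

```text
{'clock': np.float64(20.15), 'position': array([ 0.5496, -0.2827,  0.3236]), 'ee_rot': array([-1.400e-03,  6.816e-01,  7.317e-01,  4.000e-04]), 'contact_force': array([-0.8062,  0.428 ,  0.2381]), 'moment': array([ 0.0819, -0.054 , -0.0193]), 'width': np.float64(-0.0002)}
[136, 137, 136, 135, 117, 74, 40, 34, 49, 64, 71, 72, 71, 72, 71, 72, 71, 71, 71, 72]
[135, 133, 136, 132, 115, 74, 40, 34, 48, 65, 70, 71, 71, 71, 71, 71, 71, 70, 70, 70]

[136, 137, 138, 137, 133, 114, 66, 32, 32, 51, 68, 71, 73, 71, 72, 72, 71, 71, 72, 71]
[135, 135, 136, 136, 133, 113, 64, 32, 33, 49, 66, 71, 72, 72, 72, 71, 71, 71, 70, 70]

[138, 139, 139, 138, 138, 126, 94, 51, 35, 49, 68, 73, 72, 72, 72, 73, 73, 72, 72, 73]
[137, 137, 137, 138, 136, 124, 93, 52, 34, 50, 67, 72, 71, 72, 71, 71, 72, 72, 72, 71]

[140, 140, 140, 139, 140, 137, 118, 78, 40, 34, 50, 69, 72, 73, 73, 73, 72, 72, 72, 72]
[139, 139, 139, 139, 138, 136, 119, 75, 40, 34, 51, 68, 72, 71, 73, 71, 72, 72, 71, 71]

[141, 140, 141, 139, 140, 139, 135, 115, 67, 33, 33, 50, 68, 73, 73, 74, 74, 73, 73, 74]
[139, 140, 138, 138, 139, 138, 135, 114, 64, 33, 36, 49, 67, 72, 73, 72, 72, 71, 72, 71]

(array([ 0.54607688, -0.03596834,  0.06749563]), np.float64(434.6666666666667))
```

View pics/z12.png

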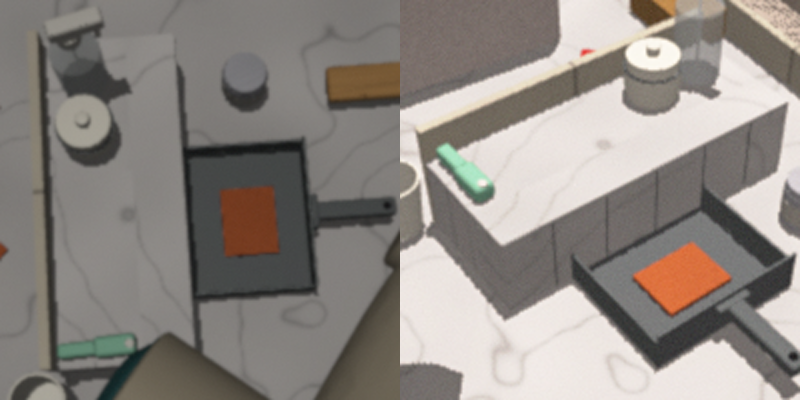

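The picture shows the tile flat and whole inside the pan. The lip pixels match those from before the drop, and the bystanders haven't moved. Handing in.

```bash
python3 -c "
from rig import manip
print(manip.sign_off())"
```

```text
the job is handed in; nothing more can be done
None
```

The tile is lying flat and wholly inside the dustpan, and the pan is still at the ledge. I handed the job in at about 20 s of the 69 s allowed.

- **Pan:** I gripped it by the handle and slid it square to the ledge until the lip touched. The push peaked at about 10 N, and I eased off to 3 N before letting go. By camera fit it sits within about 1.5 mm of the line below the tile. Its fitted position changed by less than 0.5 mm when the tile dropped in.
- **Tile:** I dragged it with closed fingers, reading 5 to 9 N throughout, and rose with the slope, which lifts the edge about 3 mm. I finished with a quick pull over the edge. No force was read during that last fast pull, but the tile shows no crack in the pictures.
- **Other things:** The bystanders in view look unmoved by eye. I didn't measure them, and the last close-up shows only part of the cup.
- **Small disagreements:** The fit put the lip about 2 mm inside the ledge face, and the two cameras differed by 1 to 3 mm on the tile's position. Both are about the size of the calibration error, so I relied on the felt contact for the lip.

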